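# Tip a stain stick up out of its caddy lane and lay it in the dish

### The job

Get the green stain-remover stick out of the wooden caddy: gently press its overhanging end down into the pit so that it tips and stays leaning on the ramp with its capped end up by itself, then take it by the raised end and set it down (do not drop it) in the blue dish, lying flat with the label up, and let go. Leave the other two sticks lying in their lanes and do not knock over the red spool.

Things in the scene. Friction and masses are not known exactly. Their poses are not given: they have to be found in the camera images.
- caddy: fixed wooden caddy, 142 mm (x, -66 to +76) x 130 mm (y) x 69 mm high. Origin at the table under the ridge of the middle lane; x along the lanes. Three lanes with centres at y = -42, 0, +42 mm, each 38 mm wide between 4 mm walls, tops 69 mm high. A flat stick has 4 mm free each side, too little for fingers, and stands 3 mm above the walls.
- ridge (a point): on the caddy at its x = 0, 48 mm high, middle lane: the ridge, the same in every lane. From it a level shelf, 48 mm high, runs to the end wall at x = +72 mm, and towards -x a ramp falls at 42 degrees into the pit. A stick tipped over the ridge stays on the ramp by its own weight, and may slide down to the pit's end wall; its +x end then stands well above the walls.
- pit (a point): on the pit's floor of the caddy's middle lane, 4 mm high, at caddy x = -36 mm, the same in every lane. The pit ends at a wall at x = -62 mm. Above this point a stick's overhanging end can be pressed down; it bottoms when the stick lies on the ramp. The caddy does not give: a few newtons are ample, and the force on the tool jumps when the stick bottoms.
- green_stick: green plastic bar 120 x 30 x 24 mm (x, y, z), 0.06 to 0.13 kg, white cap on the last 28 mm of its +x end, paper label on top. Origin at the centre of its underside, x along it, z out of the labelled top. Starts flat in any one of the caddy's lanes, cap to the caddy's +x, its middle (centre of mass) 4 to 8 mm to the +x side of the ridge.
- blue_stick: blue plastic bar 120 x 30 x 24 mm (x, y, z), 0.09 kg, white cap on the last 28 mm of its +x end, paper label on top. Origin at the centre of its underside, x along it, z out of the labelled top. Starts flat in any one of the caddy's lanes, cap to the caddy's +x, its middle (centre of mass) 4 to 8 mm to the +x side of the ridge.
- yellow_stick: yellow plastic bar 120 x 30 x 24 mm (x, y, z), 0.09 kg, white cap on the last 28 mm of its +x end, paper label on top. Origin at the centre of its underside, x along it, z out of the labelled top. Starts flat in any one of the caddy's lanes, cap to the caddy's +x, its middle (centre of mass) 4 to 8 mm to the +x side of the ridge.
- dish: blue ceramic dish, fixed, 160 x 100 mm (x, y) outside and 14 mm high, walls and floor 5 mm thick, so the inside is 150 x 90 mm. Origin at the centre of its underside, x along its length.
- spool: red thread spool, 38 mm across and 46 mm high, standing loose on the table; leave it standing. Origin at the centre of its underside.
Things that resemble listed ones, but are neither listed nor needed, are in the scene too. Leave any pink look-alike of the yellow_stick alone.

How it is judged:
By the outcome, as a careful person would: the job done as asked, in the order asked, and still so for the second after the job is handed in, with the robot touching nothing.
It also fails if it takes over 54 s, if anything falls off the work surface, if the arm or the gripper's body presses on something with over 40 N, if the wrist force passes 120 N, or if a joint passes its speed limit or range.

### The arm

A 6-joint arm with a two-finger parallel gripper is mounted at the origin on the work surface. World frame = base frame: x ahead of the robot, y to its left, z up, the work surface at z = 0. Lengths are in m, angles in rad, forces in N, time in s.
With the tool pointing down it reaches from about 0.35 to 0.725 m from the base axis. Payload 4.3 kg.
Tool frame: the origin (TCP) lies midway between the tips of the shut fingers; the grasp point (between the pads) lies 19 mm behind it; z points along the fingers, y is the line along which they close (so a half turn about z gives the same grasp; the last joint's range is limited). The gripper opens to 85 mm and grips with 20 to 120 N. Pads are 22 mm wide; open, the fingers measure 114 mm over their backs; the gripper's body (76 mm by 85 mm) begins 54 mm behind the grasp point. The pads swing forward as they close: fully open they stand 13 mm farther back than shut.
Start: joints at [1.104, 0.377, 0.081, 1.274, 0, 1.46], TCP at [0.201, 0.539, 0.231] pointing down, gripper open.
Joint ranges: [-2.72, 2.72], [-0.84, 1.66], [-1.02, 1.22], [-1.77, 2.12], [-1.37, 1.28], [-3.14, 3.14]. Speed limits (rad/s): [2.57, 2.57, 3.14, 3.14, 3.14, 3.14].

### API

Orientations are given as a unit quaternion [w, x, y, z].
In Python, from workcell import bot gives the robot as it stands.
- The arm moves only by the tool send_rows, never from a script. Its argument "targets" is a list of rows, each a list of 3 entries, a list of its own where there are three numbers: the shift along the tool's x, y, z in m, then the turn, a rotation vector about the tool's x, y, z in degrees, then the opening, from -1 (shut) to 1 (fully open). A call has 1 to 10 rows; each row is the pose to reach, as a shift and turn from the pose commanded when the call began, along the tool's axes at that moment; what a row does not reach only later rows make up. A row lasts 1/8 s, in which the tool goes at most 62.5 mm and 10.7 degrees, less where a joint would pass 70% of its speed; a pose out of reach is approached as far as the arm can. A call with a gripper value outside its range is refused whole. The fingers move at their own pace and stop on an object; "squeeze" is the grip in N (left out, the last holds). Time passes only in rows, so rows that repeat a pose let the fingers close. It gives the time, the measured TCP pose, the force, the opening and the grip force at its end, in the units of the state.
- bot.read_state(): the state, without advancing time (a new reading comes with each control period).
- bot.capture(name): name is "scene" or "side" or "wrist"; returns a dict with "image" (420x560x3 uint8, red, green, blue), "fovy" (degrees; the focal length in pixels is half the picture's height over the tangent of half this angle, whatever the lens; pixels are square), "cx", "cy" (the principal point, pixels), "xyz" and "rotation" of the camera in the world; the wrist camera has in their place "hand_eye" (4x4, takes a point from camera to tool coordinates, whose origin is the TCP and whose axes are the flange's). Camera axes: x right, y down, z forward; pixel columns grow to the right and rows downward; lengths in m; the calibration is good to about 2 mm. A picture is of the moment at which its call begins: read the wrist's pose just before it. There is no depth.
- bot.finish_job(): hands the job in; it is judged then, once.
The state is a dict: "time_s": time; "joint_positions": joint angles; "dq": joint speeds; "tau": joint torques, N m; "position": TCP position; "tool_rot": TCP orientation; "force": force on the tool from outside, world axes, zero at the start; "moment": the same for the moment, N m; "opening": finger opening in m; "grip_force": force on a finger pad.
Only numpy, scipy, OpenCV 4.12 (cv2) and the standard library are available. Lean on these libraries where they do the work, as an engineer would, in place of code of your own. Each camera call takes 0.05 s, during which the arm holds its last target. There are 200 camera calls.

## Working session

There is one attempt and no reset: what is moved stays moved. The work goes in short steps, Python scripts to look and compute and a tool call to move; the robot and the scene stay as the last step left them, time stands still between calls to the robot, and variables do not carry over. Pictures are saved under pics/ and viewed, at most 10 in all, crops included, and the job is handed in when it is done.

Besides the shell and the picture viewer there is one more tool, called as name(argument=value, ...), one argument or row to a line, values as JSON. send_rows: Moves the arm, as the interface text tells. Its arguments: {"type":"object","properties":{"targets":{"type":"array"},"squeeze":{"type":"number"}},"required":["targets"]}

```bash
mkdir -p pics
cat > h.py <<'E'
import numpy as np, cv2
from scipy.spatial.transform import Rotation as R
from workcell import bot
def rot(q): return R.from_quat([q[1],q[2],q[3],q[0]])
def grab(name,fn):
    s=bot.read_state(); c=bot.capture(name)
    cv2.imwrite(fn,c["image"][:,:,::-1]); 
    if "hand_eye" in c:
        T=np.eye(4);T[:3,:3]=rot(s["tool_rot"]).as_matrix();T[:3,3]=s["position"]
        M=T@np.array(c["hand_eye"]); 
    else:
        M=np.eye(4); r=np.array(c["rotation"]); M[:3,:3]=r if r.shape==(3,3) else rot(r).as_matrix(); M[:3,3]=c["xyz"]
    f=210/np.tan(np.radians(c["fovy"])/2)
    np.savez(fn+".npz",M=M,f=f,c=[c["cx"],c["cy"]])
def pix(fn,uv,z):
    d=np.load(fn+".npz");M=d["M"]
    uv=np.atleast_2d(uv); r=np.c_[(uv-d["c"])/d["f"],np.ones(len(uv))]@M[:3,:3].T
    return M[:3,3]+r*((z-M[2,3])/r[:,2])[:,None]
def proj(fn,P):
    d=np.load(fn+".npz");M=d["M"]; p=(np.atleast_2d(P)-M[:3,3])@M[:3,:3]
    return p[:,:2]/p[:,2:]*d["f"]+d["c"]
E
python3 - <<'E'
from h import *
s=bot.read_state(); print({k:np.round(s[k],3).tolist() for k in s})
for n in ["scene","side","wrist"]: grab(n,f"pics/{n}0.png")
a=[cv2.imread(f"pics/{n}0.png") for n in ["scene","side","wrist"]]
for n in ["scene","side","wrist"]:
    d=np.load(f"pics/{n}0.png.npz"); print(n,d["M"].round(3).tolist(),d["f"],d["c"])
E
```

```text
{'time_s': 0.0, 'joint_positions': [1.104, 0.378, 0.08, 1.274, -0.0, 1.46], 'dq': [0.001, -0.001, 0.0, 0.001, 0.001, -0.001], 'tau': [0.001, -46.361, 26.987, 0.021, -0.0, 0.0], 'position': [0.201, 0.538, 0.23], 'tool_rot': [-0.0, 0.177, 0.984, -0.001], 'force': [0.893, 0.78, 0.086], 'moment': [-0.001, -0.008, 0.004], 'grip_force': 0.0, 'opening': 0.085}
scene [[0.369, 0.604, -0.706, 1.28], [0.929, -0.237, 0.283, -0.261], [0.003, -0.76, -0.649, 0.674], [0.0, 0.0, 0.0, 1.0]] 499.29478344636277 [275.46089496 213.89398348]
side [[0.745, -0.489, 0.453, 0.308], [-0.667, -0.549, 0.504, -0.391], [0.002, -0.678, -0.735, 0.619], [0.0, 0.0, 0.0, 1.0]] 403.27050849634225 [282.18704081 209.75707135]
wrist [[0.35, 0.886, 0.304, 0.123], [0.937, -0.33, -0.117, 0.569], [-0.003, 0.326, -0.945, 0.372], [0.0, 0.0, 0.0, 1.0]] 322.0045104792644 [279.46164378 208.31491179]
```

View pics/scene0.png

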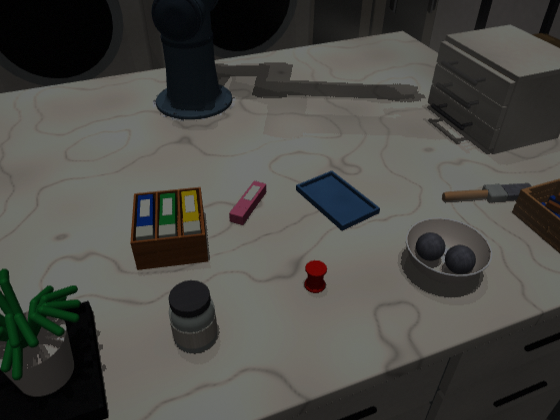

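View pics/side0.png

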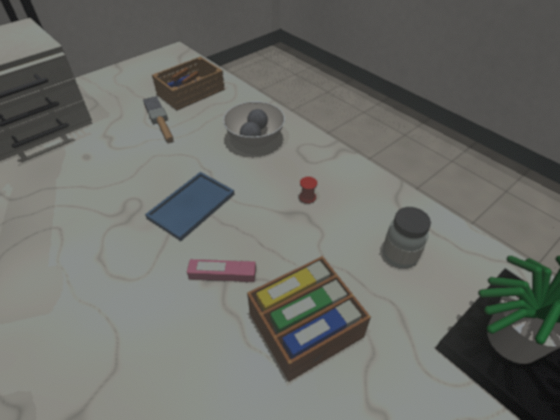

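The scene view shows the caddy at (170,225) with lanes blue (145,213), green (168,213) and yellow (190,210). The pink look-alike is at (248,201), the dish at (337,198) and the spool at (316,276). In the side view, green is at (305,308) between yellow and blue. The candidates for green are the middle lane stick at (168,213) and the plant at (40,310), so it's the stick. A close crop of both views will confirm it.

Run:
```python
import cv2,numpy as np
def crop(fn,x,y,w,h,k): return cv2.resize(cv2.imread(fn)[y:y+h,x:x+w],None,fx=k,fy=k,interpolation=cv2.INTER_CUBIC)
a=crop("pics/scene0.png",125,180,90,90,4.4);b=crop("pics/side0.png",242,255,132,132,3)
im=np.hstack([a,b]);im=np.clip(im*1.8,0,255).astype(np.uint8)
c=crop("pics/scene0.png",290,165,95,67,3);d=crop("pics/side0.png",140,165,100,80,2.5)
w=np.zeros((201,im.shape[1],3),np.uint8);w[:201,:285]=np.clip(c*1.8,0,255);w[:200,396:646]=np.clip(d*1.8,0,255)
print(im.shape);cv2.imwrite("pics/crop1.png",np.vstack([im,w]))
```

```text
(396, 792, 3)
```

View pics/crop1.png

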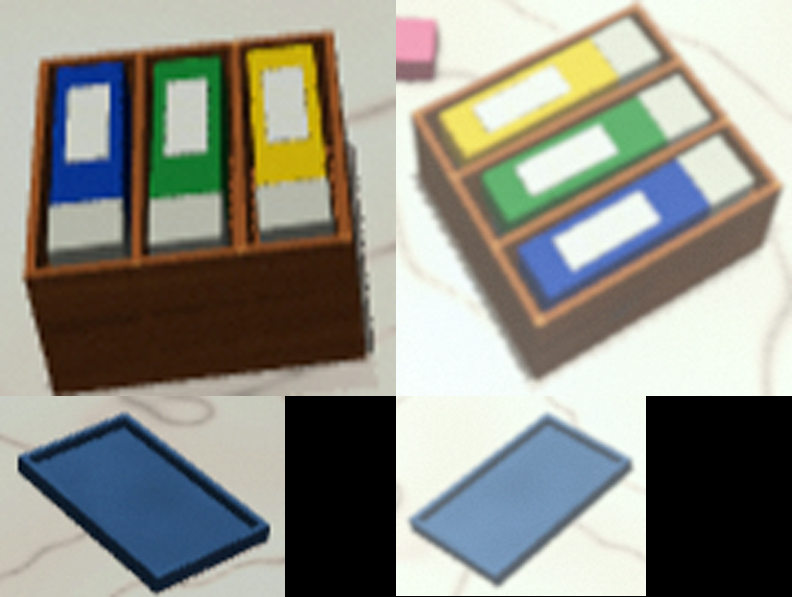

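```bash
cat > fit.py <<'E'
from h import *
from scipy.optimize import least_squares
S,D="pics/scene0.png","pics/side0.png"
def sc(p,k,o): return np.array(p,float)/k+np.array(o)-0.5+0.5/k
def fit(L,sc_uv,sd_uv,z,p0):
    L=np.array(L,float)
    def W(p): c,s=np.cos(p[2]),np.sin(p[2]); return np.c_[p[0]+c*L[:,0]-s*L[:,1],p[1]+s*L[:,0]+c*L[:,1],np.full(len(L),z)]
    f=lambda p:np.r_[(proj(S,W(p))-sc_uv).ravel(),(proj(D,W(p))-sd_uv).ravel()]
    r=least_squares(f,p0); print(np.round(r.x,4),np.degrees(r.x[2]).round(1),"rms",np.sqrt(np.mean(r.fun**2)).round(2)); return r.x
k1,o1=4.4,(125,180);k2,o2=3,(242,255)
cs=sc([(42,62),(331,34),(350,238),(28,278)],k1,o1);cd=sc([(144,325),(17,115),(242,6),(384,186)],k2,o2)
print(pix(S,cs,.069).round(3).tolist());print(pix(D,cd,.069).round(3).tolist())
w=pix(S,cs,.069);v=w[2]-w[1]
cad=fit([(-.066,-.065),(-.066,.065),(.076,.065),(.076,-.065)],cs,cd,.069,[*w[:,:2].mean(0),np.arctan2(v[1],v[0])])
g=sc([(152,58),(222,58),(222,240),(148,243)],k1,o1);gd=sc([(109,222),(86,183),(284,73),(319,115)],k2,o2)
w=pix(S,g,.072);print(w.round(3).tolist())
st=fit([(-.06,-.015),(-.06,.015),(.06,.015),(.06,-.015)],g,gd,.072,[*w[:,:2].mean(0),cad[2]])
d=st[:2]-cad[:2];c,s=np.cos(cad[2]),np.sin(cad[2]);print("stick in caddy",c*d[0]+s*d[1],-s*d[0]+c*d[1])
ds=sc([(20,64),(125,19),(269,134),(157,184)],3,(290,165));dd=sc([(151,19),(235,67),(103,181),(15,126)],2.5,(140,165))
# scene left/top... order via world
a=pix(S,ds,.014);b=pix(D,dd,.014);print(a.round(3).tolist(),b.round(3).tolist())
b_o=[np.argmin(np.linalg.norm(b-p,axis=1)) for p in a];print(b_o)
dd=dd[b_o];v=a[2]-a[1]
fit([(-.08,-.05),(-.08,.05),(.08,.05),(.08,-.05)],ds,dd,.014,[*a[:,:2].mean(0),np.arctan2(v[1],v[0])])
print("spool",pix(S,[316,267],.046),pix(D,[308,183],.046))
print("pink",pix(S,[248,200],.024),"jar",pix(S,[190,297],.08))
E
python3 fit.py
```

```text
[[0.464, -0.233, 0.069], [0.491, -0.108, 0.069], [0.625, -0.136, 0.069], [0.601, -0.261, 0.069]]
[[0.464, -0.234, 0.069], [0.489, -0.109, 0.069], [0.626, -0.138, 0.069], [0.6, -0.262, 0.069]]
[ 0.5403 -0.184  -0.2046] -11.7 rms 0.78
[[0.483, -0.187, 0.072], [0.494, -0.158, 0.072], [0.611, -0.185, 0.072], [0.602, -0.213, 0.072]]
[ 0.5471 -0.1868 -0.2138] -12.3 rms 0.99
stick in caddy 0.007252179405827051 -0.0012716597568070674
[[0.491, 0.103, 0.014], [0.469, 0.199, 0.014], [0.626, 0.231, 0.014], [0.644, 0.135, 0.014]] [[0.62, 0.23, 0.014], [0.64, 0.132, 0.014], [0.489, 0.1, 0.014], [0.466, 0.196, 0.014]]
[np.int64(2), np.int64(3), np.int64(0), np.int64(1)]
[0.5556 0.1667 0.2115] 12.1 rms 0.83
spool [[0.75290372 0.02531411 0.046     ]] [[0.75120899 0.02232541 0.046     ]]
pink [[ 0.51036481 -0.01474428  0.024     ]] jar [[ 0.76776956 -0.19690221  0.08      ]]
```

```bash
cat > go.py <<'E'
from h import *
CAD=(0.5403,-0.184,np.radians(-11.9))
def cw(x,y,z,C=CAD):
    c,s=np.cos(C[2]),np.sin(C[2]); return np.array([C[0]+c*x-s*y,C[1]+s*x+c*y,z])
def go(p,yaw,tilt=0):
    s=bot.read_state();Rn=rot(s["tool_rot"])
    t=np.radians(tilt);cx=np.array([np.cos(yaw),np.sin(yaw),0]);Y=np.array([-np.sin(yaw),np.cos(yaw),0])
    Z=np.sin(t)*cx-np.cos(t)*np.array([0,0,1]);X=np.cross(Y,Z)
    Rt=R.from_matrix(np.c_[X,Y,Z])
    print("shift",Rn.inv().apply(p-np.array(s["position"])).round(4),"turn",(Rn.inv()*Rt).as_rotvec(degrees=True).round(1),"t",s["time_s"],"force",np.round(s["force"],2))
E
python3 -c "
from go import *
go(cw(-.04,0,.105),CAD[2])"
```

```text
shift [-0.5311 -0.5639  0.1264] turn [-0.1 -0.  -8.5] t 0.15 force [-0.5  -0.49  1.15]
```

send_rows(
  targets=[
    [[-0.531,-0.564,0.05],[0,0,-8.5],-1],
    [[-0.531,-0.564,0.05],[0,0,-8.5],-1],
    [[-0.531,-0.564,0.05],[0,0,-8.5],-1],
    [[-0.531,-0.564,0.05],[0,0,-8.5],-1],
    [[-0.531,-0.564,0.05],[0,0,-8.5],-1],
    [[-0.531,-0.564,0.05],[0,0,-8.5],-1],
    [[-0.531,-0.564,0.05],[0,0,-8.5],-1],
    [[-0.531,-0.564,0.05],[0,0,-8.5],-1],
    [[-0.531,-0.564,0.05],[0,0,-8.5],-1],
    [[-0.531,-0.564,0.05],[0,0,-8.5],-1],
  ],
)

```text
time_s: 1.4
position: [0.4432, -0.0381, 0.1909]
tool_rot: [0.0, 0.104, 0.995, 0.0]
force: [0.9, -0.1, 1.1]
opening: -0.0003
grip_force: 0.0
```

```bash
python3 -c "
from go import *
go(cw(-.04,0,.105),CAD[2])"
```

```text
shift [-0.0852 -0.1227  0.0859] turn [ 0.   0.  -0.1] t 1.4 force [ 0.91 -0.13  1.08]
```

send_rows(
  targets=[
    [[-0.085,-0.123,0.085],[0,0,0],-1],
    [[-0.085,-0.123,0.085],[0,0,0],-1],
    [[-0.085,-0.123,0.085],[0,0,0],-1],
    [[-0.085,-0.123,0.085],[0,0,0],-1],
    [[-0.085,-0.123,0.085],[0,0,0],-1],
    [[-0.085,-0.123,0.085],[0,0,0],-1],
  ],
)

```text
time_s: 2.15
position: [0.5005, -0.173, 0.1068]
tool_rot: [0.0, 0.103, 0.995, 0.0]
force: [-0.0, -0.8, 0.3]
opening: -0.0001
grip_force: 0.0
```

Run:
```python
from go import *
go(cw(-.04,0,.075),CAD[2])
for n in ["wrist","side"]: grab(n,f"pics/{n}1.png")
a=cv2.imread("pics/wrist1.png");b=cv2.imread("pics/side1.png")[200:400,200:400]
cv2.imwrite("pics/c2.png",np.clip(np.hstack([cv2.resize(a,(400,300)),cv2.resize(b,(300,300))])*1.8,0,255).astype(np.uint8))
```

```text
shift [-0.0012 -0.0026  0.0318] turn [0. 0. 0.] t 2.15 force [-0.02 -0.79  0.32]
```

View pics/c2.png

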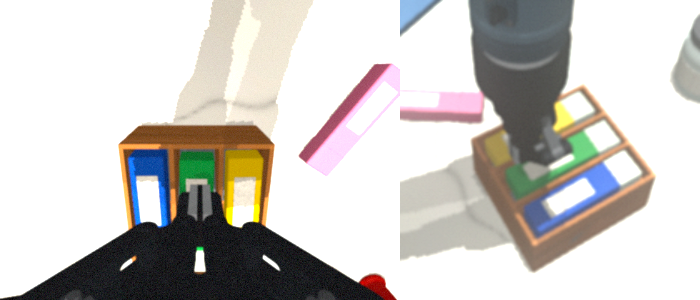

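The wrist view shows the shut fingers at (200,200), centred on the green stick over its pit end. Next I descend to just above the label and press in small steps.

send_rows(
  targets=[
    [[-0.001,-0.002,0.015],[0,0,0],-1],
    [[-0.001,-0.002,0.026],[0,0,0],-1],
    [[-0.001,-0.002,0.031],[0,0,0],-1],
    [[-0.001,-0.002,0.034],[0,0,0],-1],
    [[-0.001,-0.002,0.036],[0,0,0],-1],
    [[-0.001,-0.002,0.036],[0,0,0],-1],
  ],
)

```text
time_s: 3.0
position: [0.5013, -0.1762, 0.0701]
tool_rot: [0.0, 0.104, 0.995, 0.0]
force: [0.4, -0.9, 0.5]
opening: 0.0003
grip_force: 0.0
```

send_rows(
  targets=[
    [[0,0,0.002],[0,0,0],-1],
    [[0,0,0.004],[0,0,0],-1],
    [[0,0,0.006],[0,0,0],-1],
    [[0,0,0.008],[0,0,0],-1],
    [[0,0,0.008],[0,0,0],-1],
  ],
)

```text
time_s: 3.62
position: [0.5011, -0.1761, 0.0618]
tool_rot: [-0.0, 0.104, 0.995, 0.0]
force: [0.2, 0.2, 0.0]
opening: 0.0002
grip_force: 0.0
```

send_rows(
  targets=[
    [[0,0,0.0015],[0,0,0],-1],
    [[0,0,0.003],[0,0,0],-1],
    [[0,0,0.0045],[0,0,0],-1],
    [[0,0,0.006],[0,0,0],-1],
    [[0,0,0.006],[0,0,0],-1],
  ],
)

```text
time_s: 4.25
position: [0.501, -0.176, 0.0559]
tool_rot: [-0.0, 0.104, 0.995, 0.0]
force: [0.2, 0.1, 0.1]
opening: 0.0001
grip_force: 0.0
```

Run:
```python
from go import *
for n in ["scene","side"]: grab(n,f"pics/{n}2.png")
a=cv2.imread("pics/scene2.png")[150:280,110:230];b=cv2.imread("pics/side2.png")[240:390,230:390]
cv2.imwrite("pics/c3.png",np.clip(np.hstack([cv2.resize(a,(372,400)),cv2.resize(b,(427,400))])*1.8,0,255).astype(np.uint8))
```

```text
(no output)
```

View pics/c3.png

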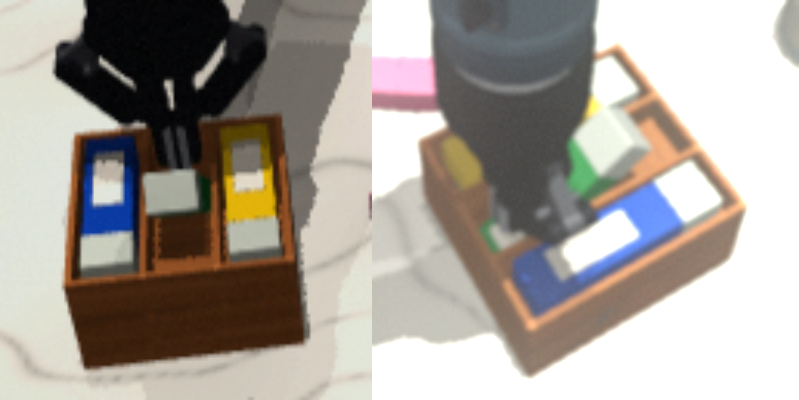

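The green stick is tipped: its cap is at (172,190) in the scene crop and (610,140) in the side crop. I'll nudge to the bottom, then back off up and toward the robot.

send_rows(
  targets=[
    [[0,0,0.001],[0,0,0],-1],
    [[0,0,0.002],[0,0,0],-1],
    [[0,0,0.002],[0,0,0],-1],
  ],
)

```text
time_s: 4.72
position: [0.501, -0.176, 0.0539]
tool_rot: [-0.0, 0.104, 0.995, 0.0]
force: [-0.2, -0.4, 0.4]
opening: 0.0001
grip_force: 0.0
```

send_rows(
  targets=[
    [[0,0,-0.005],[0,0,0],-1],
    [[0,0,-0.02],[0,0,0],-1],
    [[0,0,-0.05],[0,0,0],-1],
    [[0.02,0,-0.1],[0,0,0],-1],
    [[0.08,0,-0.12],[0,0,0],-1],
    [[0.08,0,-0.12],[0,0,0],-0.1],
    [[0.08,0,-0.12],[0,0,0],-0.1],
  ],
)

```text
time_s: 5.6
position: [0.4236, -0.1599, 0.1751]
tool_rot: [0.001, 0.104, 0.995, -0.0]
force: [0.2, -0.1, -0.4]
opening: 0.0359
grip_force: 0.0
```

Run:
```python
from go import *
for n in ["scene","side"]: grab(n,f"pics/{n}3.png")
a=cv2.imread("pics/scene3.png")[165:275,120:220];b=cv2.imread("pics/side3.png")[240:390,230:380]
cv2.imwrite("pics/c4.png",np.clip(np.hstack([cv2.resize(a,(400,440),interpolation=2),cv2.resize(b,(400,440)[:1]+(400,),interpolation=2) if 0 else cv2.copyMakeBorder(cv2.resize(b,(400,400),interpolation=2),0,40,0,0,0)])*1.8,0,255).astype(np.uint8))
print(bot.read_state()["opening"])
# predicted cap-top corners for leaning stick, low end at s0 from ridge
t=np.radians(42)
for s0 in [.062,.058,.053]:
    P=[cw(-s0*np.cos(t)+.12*np.cos(t)-.024*np.sin(t),y,.048-s0*np.sin(t)+.12*np.sin(t)+.024*np.cos(t)) for y in(-.015,.015)]
    print(s0,((proj("pics/scene3.png",P)-[120,165])*4).round(0).tolist(),((proj("pics/side3.png",P)-[230,240])*400/150+[400,0]).round(0).tolist())
```

```text
0.03867649032275981
0.062 [[144.0, 167.0], [212.0, 159.0]] [[658.0, 141.0], [628.0, 101.0]]
0.058 [[143.0, 166.0], [212.0, 159.0]] [[662.0, 136.0], [632.0, 96.0]]
0.053 [[142.0, 166.0], [211.0, 158.0]] [[669.0, 130.0], [638.0, 90.0]]
```

View pics/c4.png

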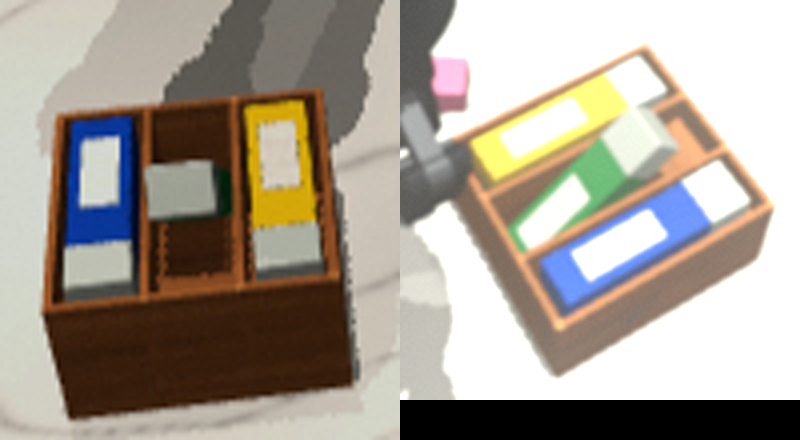

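The stick stays leaning by itself, cap up, and fully slid down: cap edge at (147,166) to (213,160) in the scene crop, as predicted. Now I go to a pre-grasp perpendicular to the label.

```bash
cat >> go.py <<'E'
T=np.radians(42)
def gr(h,s=.109,s0=.062): 
    a=s-s0; return cw(a*np.cos(T)-h*np.sin(T),0,.048+a*np.sin(T)+h*np.cos(T))
E
python3 -c "
from go import *
go(gr(.08),CAD[2],42)"
```

```text
shift [-0.1003  0.0006  0.0354] turn [ -0.  -41.9  -0. ] t 5.7 force [ 0.28 -0.3  -0.39]
```

send_rows(
  targets=[
    [[0,0,0],[0,-10.5,0],0.15],
    [[0,0,0],[0,-21,0],0.15],
    [[0,0,0],[0,-31.5,0],0.15],
    [[-0.04,0,0.01],[0,-42,0],0.15],
    [[-0.08,0,0.03],[0,-42,0],0.15],
    [[-0.1,0.0005,0.035],[0,-42,0],0.15],
    [[-0.1,0.0005,0.035],[0,-42,0],0.15],
    [[-0.1,0.0005,0.035],[0,-42,0],0.15],
  ],
)

```text
time_s: 6.7
position: [0.5227, -0.1808, 0.1408]
tool_rot: [0.354, 0.097, 0.929, -0.036]
force: [0.2, -0.4, 0.1]
opening: 0.049
grip_force: 0.0
```

Run:
```python
from go import *
go(gr(.007),CAD[2],42)
print(bot.read_state()["opening"])
for n in ["wrist","side"]: grab(n,f"pics/{n}4.png")
a=cv2.imread("pics/wrist4.png");b=cv2.imread("pics/side4.png")[200:400,200:400]
cv2.imwrite("pics/c5.png",np.clip(np.hstack([cv2.resize(a,(480,360)),cv2.resize(b,(320,360)[:1]+(360,))])*1.8,0,255).astype(np.uint8))
```

```text
shift [0.0014 0.0004 0.0739] turn [ 0.1 -0.3 -0. ] t 6.7 force [ 0.21 -0.41  0.07]
0.04900329119130227
```

View pics/c5.png

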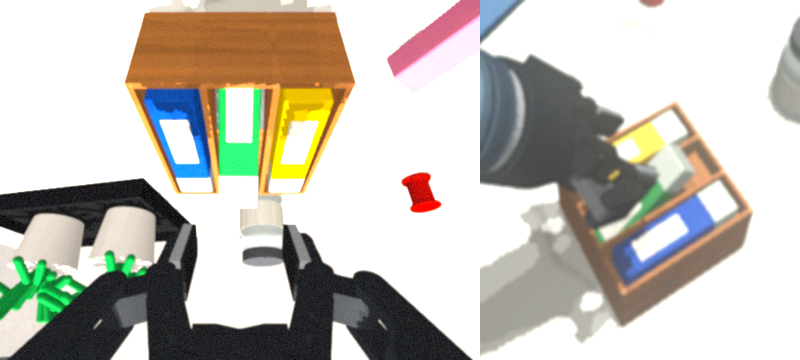

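The fingers at (185..290, 250) straddle the green stick at (220..262). Centred, so I approach and close.

send_rows(
  targets=[
    [[0.001,0.0005,0.03],[0,0,0],0.15],
    [[0.001,0.0005,0.05],[0,0,0],0.15],
    [[0.001,0.0005,0.06],[0,0,0],0.15],
    [[0.001,0.0005,0.067],[0,0,0],0.15],
    [[0.001,0.0005,0.072],[0,0,0],0.15],
    [[0.001,0.0005,0.073],[0,0,0],0.15],
    [[0.001,0.0005,0.073],[0,0,0],0.15],
  ],
  squeeze=50,
)

```text
time_s: 7.68
position: [0.5698, -0.1903, 0.0862]
tool_rot: [0.355, 0.097, 0.929, -0.037]
force: [-0.8, 0.7, 0.3]
opening: 0.0489
grip_force: 0.0
```

send_rows(
  targets=[
    [[0,0,0],[0,0,0],-1],
    [[0,0,0],[0,0,0],-1],
    [[0,0,0],[0,0,0],-1],
    [[0,0,0],[0,0,0],-1],
    [[0,0,0],[0,0,0],-1],
    [[0,0,0],[0,0,0],-1],
  ],
  squeeze=50,
)

```text
time_s: 8.43
position: [0.57, -0.1904, 0.0862]
tool_rot: [0.355, 0.097, 0.929, -0.037]
force: [-3.3, 1.6, 5.6]
opening: 0.0287
grip_force: 52.1
```

Run:
```python
from go import *
p=np.array(bot.read_state()["position"]);
go(p+[0,0,.12],CAD[2],42)
```

```text
shift [-0.08    0.0001 -0.0894] turn [ 0.  -0.2 -0. ] t 8.425 force [-3.3   1.6   5.63]
```

send_rows(
  targets=[
    [[-0.007,0,-0.007],[0,0,0],-1],
    [[-0.02,0,-0.02],[0,0,0],-1],
    [[-0.036,0,-0.038],[0,0,0],-1],
    [[-0.053,0,-0.06],[0,0,0],-1],
    [[-0.07,0,-0.08],[0,0,0],-1],
    [[-0.08,0,-0.09],[0,0,0],-1],
    [[-0.08,0,-0.09],[0,0,0],-1],
  ],
)

```text
time_s: 9.3
position: [0.5704, -0.1907, 0.2086]
tool_rot: [0.356, 0.097, 0.929, -0.037]
force: [0.6, -0.3, -1.8]
opening: 0.0284
grip_force: 51.3
```

Run:
```python
from go import *
for n in ["scene","side"]: grab(n,f"pics/{n}5.png")
a=cv2.imread("pics/scene5.png")[110:290,100:300];b=cv2.imread("pics/side5.png")[190:390,200:400]
cv2.imwrite("pics/c6.png",np.clip(np.hstack([cv2.resize(a,(400,360)),cv2.resize(b,(360,360))])*1.8,0,255).astype(np.uint8))
D=(.5556,.1667,np.radians(12.1))
go(cw(.049,0,.16,D),D[2],0)
```

```text
shift [0.062  0.3661 0.0065] turn [ -8.7  41.1 -23. ] t 9.4 force [ 0.03  0.83 -1.21]
```

View pics/c6.png

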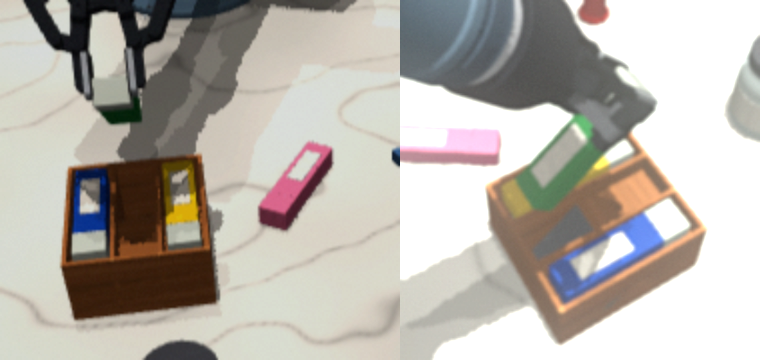

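The green stick is held at (115,100) in the scene crop, and the other two still lie in their lanes. Next I carry it over the dish and level it.

send_rows(
  targets=[
    [[0.01,0.03,0],[-1.6,7.5,-4.2],-1],
    [[0.02,0.08,0],[-3.2,15,-8.4],-1],
    [[0.03,0.13,0.001],[-4.8,22.5,-12.6],-1],
    [[0.04,0.18,0.002],[-6.3,30,-16.7],-1],
    [[0.05,0.23,0.003],[-7.9,37,-20.9],-1],
    [[0.06,0.28,0.005],[-8.7,41,-23],-1],
    [[0.062,0.33,0.006],[-8.7,41,-23],-1],
    [[0.062,0.355,0.006],[-8.7,41,-23],-1],
    [[0.062,0.366,0.006],[-8.7,41,-23],-1],
    [[0.062,0.366,0.006],[-8.7,41,-23],-1],
  ],
)

```text
time_s: 10.65
position: [0.6033, 0.1765, 0.1599]
tool_rot: [0.001, -0.106, 0.994, -0.001]
force: [-0.5, 0.3, -0.6]
opening: 0.029
grip_force: 51.3
```

Run:
```python
from go import *
for n in ["scene","side"]: grab(n,f"pics/{n}6.png")
a=cv2.imread("pics/scene6.png")[100:240,270:430];b=cv2.imread("pics/side6.png")[100:260,100:270]
cv2.imwrite("pics/c7.png",np.clip(np.hstack([cv2.resize(a,(400,350)),cv2.resize(b,(372,350))])*1.8,0,255).astype(np.uint8))
D=(.5556,.1667,np.radians(12.1))
go(cw(.049,0,.05,D),D[2],0); s=bot.read_state();print(s["position"],s["opening"],s["grip_force"])
# predicted stick corners if level: low end top/bottom edges
p=np.array(s["position"]);c=np.array([np.cos(D[2]),np.sin(D[2]),0]);n=np.array([-c[1],c[0],0])
for h in(-.007,.017):
    P=[p+a*c+b*n+[0,0,h] for a in(-.109,.011) for b in(-.015,.015)]
    print(h,((proj("pics/scene6.png",P)-[270,100])*2.5).round().tolist(),((proj("pics/side6.png",P)-[100,100])*2.1875+[400,0]).round().tolist())
```

```text
shift [-0.0002  0.0017  0.1106] turn [-0.1  0.1 -0. ] t 10.75 force [ 0.09  0.35 -0.51]
[0.60344871 0.17541561 0.16058331] 0.02886992907356088 51.26487851142883
-0.007 [[115.0, 73.0], [145.0, 62.0], [214.0, 143.0], [244.0, 131.0]] [[531.0, 153.0], [505.0, 139.0], [636.0, 78.0], [611.0, 66.0]]
0.017 [[117.0, 47.0], [147.0, 36.0], [217.0, 116.0], [248.0, 104.0]] [[524.0, 130.0], [498.0, 115.0], [632.0, 55.0], [607.0, 43.0]]
```

View pics/c7.png

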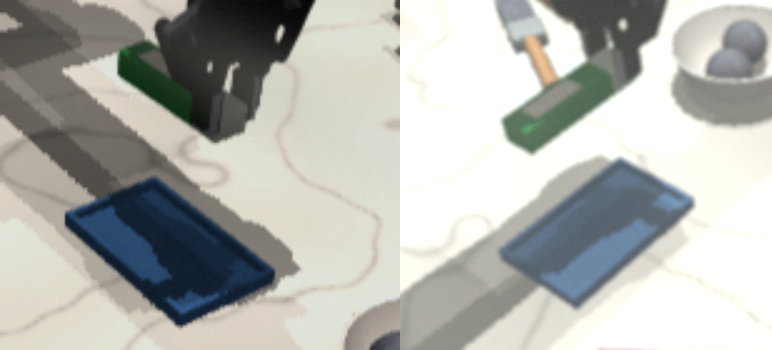

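The stick is level with the label up; its corners at (118,49) and (118,75) match the prediction within about 3 px. It is over the dish at (170,250), so I lower it.

send_rows(
  targets=[
    [[0,0.0015,0.04],[0,0,0],-1],
    [[0,0.0015,0.08],[0,0,0],-1],
    [[0,0.0015,0.11],[0,0,0],-1],
    [[0,0.0015,0.127],[0,0,0],-1],
    [[0,0.0015,0.136],[0,0,0],-1],
    [[0,0.0015,0.14],[0,0,0],-1],
    [[0,0.0015,0.142],[0,0,0],-1],
    [[0,0.0015,0.142],[0,0,0],-1],
  ],
)

```text
time_s: 11.75
position: [0.6044, 0.1782, 0.0196]
tool_rot: [0.002, -0.106, 0.994, -0.0]
force: [0.2, 0.2, -0.5]
opening: 0.0284
grip_force: 51.3
```

send_rows(
  targets=[
    [[0,0,0.001],[0,0,0],-1],
    [[0,0,0.002],[0,0,0],-1],
    [[0,0,0.003],[0,0,0],-1],
    [[0,0,0.003],[0,0,0],-1],
  ],
)

```text
time_s: 12.25
position: [0.6037, 0.178, 0.0158]
tool_rot: [0.001, -0.106, 0.994, -0.0]
force: [0.0, 0.2, -1.1]
opening: 0.0285
grip_force: 51.3
```

send_rows(
  targets=[
    [[0,0,0.001],[0,0,0],-1],
    [[0,0,0.002],[0,0,0],-1],
    [[0,0,0.002],[0,0,0],-1],
  ],
)

```text
time_s: 12.62
position: [0.6037, 0.178, 0.0138]
tool_rot: [0.001, -0.106, 0.994, -0.0]
force: [-0.4, -0.3, -0.2]
opening: 0.0288
grip_force: 51.3
```

send_rows(
  targets=[
    [[0,0,0.0007],[0,0,0],-1],
    [[0,0,0.0014],[0,0,0],-1],
    [[0,0,0.0014],[0,0,0],-1],
  ],
)

```text
time_s: 13.0
position: [0.604, 0.178, 0.0128]
tool_rot: [0.002, -0.106, 0.994, -0.0]
force: [-0.6, 0.9, 1.1]
opening: 0.0291
grip_force: 51.5
```

send_rows(
  targets=[
    [[0,0,0.0007],[0,0,0],-1],
    [[0,0,0.0007],[0,0,0],-1],
  ],
)

```text
time_s: 13.25
position: [0.604, 0.178, 0.0128]
tool_rot: [0.002, -0.106, 0.994, -0.0]
force: [-3.1, 0.4, 6.2]
opening: 0.0285
grip_force: 52.2
```

The force rose to 6 N, so the stick is resting on the floor. Releasing.

send_rows(
  targets=[
    [[0,0,0],[0,0,0],-0.2],
    [[0,0,0],[0,0,0],-0.1],
    [[0,0,0],[0,0,0],0.1],
    [[0,0,0],[0,0,0],0.15],
    [[0,0,0],[0,0,0],0.15],
    [[0,0,-0.005],[0,0,0],0.15],
    [[0,0,-0.03],[0,0,0],0.15],
    [[0,0,-0.08],[0,0,0],0.15],
    [[0,0,-0.13],[0,0,0],0.15],
    [[0.08,0,-0.18],[0,0,0],0.15],
  ],
)

```text
time_s: 14.5
position: [0.5558, 0.1674, 0.178]
tool_rot: [0.005, -0.106, 0.994, -0.0]
force: [-0.5, 0.4, 0.0]
opening: 0.049
grip_force: 0.0
```

send_rows(
  targets=[
    [[0.12,0,-0.05],[0,0,0],0.15],
    [[0.12,0,-0.05],[0,0,0],0.15],
    [[0.12,0,-0.05],[0,0,0],0.15],
    [[0.12,0,-0.05],[0,0,0],0.15],
  ],
)

```text
time_s: 15.0
position: [0.4348, 0.1418, 0.2251]
tool_rot: [0.003, -0.106, 0.994, -0.0]
force: [0.0, -1.0, -0.4]
opening: 0.0492
grip_force: 0.0
```

Run:
```python
from go import *
for n in ["scene","side"]: grab(n,f"pics/{n}7.png")
a=cv2.imread("pics/scene7.png")[150:300,120:400];b=cv2.imread("pics/side7.png")[150:370,130:380]
cv2.imwrite("pics/c8.png",np.clip(np.hstack([cv2.resize(a,(460,246)),cv2.resize(b,(340,299))[:246]])*1.8,0,255).astype(np.uint8))
```

```text
(no output)
```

View pics/c8.png

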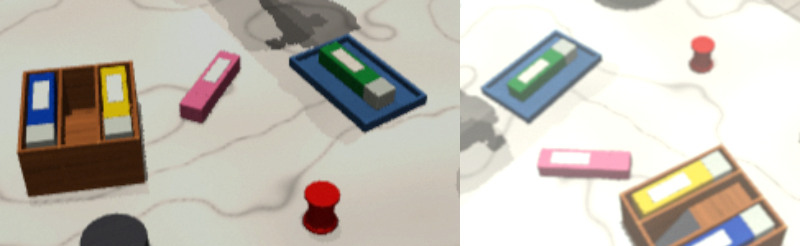

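The green stick lies flat in the dish with its label up at (358,75). The blue and yellow sticks are in their lanes, the spool is standing at (322,205), and the pink stick hasn't moved.

```bash
python3 -c "
from workcell import bot
print(bot.finish_job())"
```

```text
the job is handed in; nothing more can be done
None
```

The green stick was tipped onto the ramp, taken by its capped end and set flat in the blue dish with the label up. The blue and yellow sticks, the spool and the pink look-alike were left in place, and the job was handed in at about 15 s.

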